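# Draw the kit tray home and latch it

## Robot

A 6-joint arm with a two-finger parallel gripper is mounted at the origin on a cart in front of the work surface, level with it; the furniture and walls round the work are solid. World frame = base frame: x ahead of the robot, y to its left, z up, the work surface at z = 0. Lengths are in m, angles in rad, forces in N, time in s.
With the tool pointing down it reaches from about 0.275 to 0.75 m from the base axis. Payload 10.2 kg.
Tool frame: the origin (TCP) lies at the very end of the fingers, on their centre line; the grasp point (between the pads) lies 19 mm behind it; z points along the fingers, y is the line along which they close (so a half turn about z gives the same grasp; the last joint's range is limited). The gripper opens to 85 mm and grips with 20 to 120 N. Pads are 22 mm wide; open, the fingers measure 114 mm over their backs; the gripper's body (76 mm by 85 mm) begins 54 mm behind the grasp point. The pads swing forward as they close: fully open they stand 13 mm farther back than shut.
Start: joints at [-1.384, 0.313, 1.498, -0, 1.331, -0.223], TCP at [0.209, -0.482, 0.231] pointing down, gripper open.
Joint ranges: [-2.94, 2.94], [-0.97, 2.17], [0.19, 2.56], [-1.23, 4.37], [0.02, 3.11], [-2.88, 2.88]. Speed limits (rad/s): [2.39, 2.39, 3.01, 3.14, 3.14, 3.14].

## Interface

Orientations are given as a 3x3 rotation matrix whose columns are the frame's x, y, z axes.
In Python, from bench import bot, vision, read_t, read_joint_pos, read_qd, read_tau, read_position, read_orientation, read_force, read_wrist_torque, read_gripper_width, read_gripper_force gives the robot as it stands. Calls block until the motion is done:
- bot.move_to(position, orientation): joint-space move of the TCP to a pose.
- bot.movel(position, rotation=None, rate=0.15, threshold=None): straight line of the TCP; rotation=None keeps the orientation; rate is the mean speed in m/s. With threshold (N) it stops when the force on the tool has changed by that much, and returns True; else False.
- bot.movej(angles): joint-space move.
- bot.set_gripper(opening, squeeze=None): opening from 0.0 (shut) to 1.0 (fully open); squeeze is the grip in N (None keeps the last); returns when the fingers have stopped.
- bot.dwell(seconds).
- bot.inverse_kinematics(position, orientation): joint angles nearest the present ones, or None.
- vision.grab_frame(name): name is "scene" or "top" or "wrist"; returns a dict with "image" (480x640x3 uint8, red, green, blue), "fx", "fy", "cx", "cy" (pixels), "k1" (the pictures are not rectified: a ray, as slopes to the right and down, at radius r is drawn at 1 + k1 r^2 times it, then the intrinsics apply), "R" (3x3) and "t" (3): a world point X has camera coordinates R X + t; the wrist camera has in their place "tool_from_camera" (4x4, takes a point from camera to tool coordinates, whose origin is the TCP and whose axes are the flange's). Camera axes: x right, y down, z forward; pixel columns grow to the right and rows downward; lengths in m; the calibration is good to about 2 mm. A picture is of the moment at which its call begins: read the wrist's pose just before it. There is no depth.
A pose or a line that the arm cannot do raises bot.IKError and nothing moves.
- bot.sign_off(): hands the job in; it is judged then, once.
Readings, each from a call of its own:
- read_t(): time.
- read_joint_pos(): joint angles.
- read_qd(): joint speeds.
- read_tau(): joint torques, N m.
- read_position(): TCP position.
- read_orientation(): TCP orientation.
- read_force(): force on the tool from outside, world axes, zero at the start.
- read_wrist_torque(): the same for the moment, N m.
- read_gripper_width(): opening from 0.0 (shut) to 1.0 (fully open).
- read_gripper_force(): force on a finger pad.
Only numpy, scipy, OpenCV 4.12 (cv2) and the standard library are available. Lean on these libraries where they do the work, as an engineer would, in place of code of your own. Each camera call takes 0.05 s, during which the arm holds its last target. There are 200 camera calls.

## Task

Hook a fingertip behind the far lip of the tray of fittings and draw it towards you, flat on the cart top, in between the two rails until it sits fully home against the steel stop bar; then press the raised hook latch down over its near rim so that the tray is locked. Pull and press gently, without ramming anything: the fittings stay standing in the tray, and the things around are left where they are.

Things in the scene. Friction and masses are not known exactly. Their poses are not given: they have to be found in the camera images.
- dock: Tray dock, fixed to the cart. Origin on the cart top on its centre line; +x points away from the robot, out of its open mouth towards the tray; +y to the left rail. A rigid steel stop bar (172 mm along y, 40 mm high) with two rubber buffers stands across between two rails and stops the tray. It is clamped in slots: the buffers' face is anywhere from x = -16 to +16 mm, NOT measured, found by touch.
- dock_mouth (a point): Middle of the dock's mouth, on the cart top, 69 mm along the dock's x from its origin, same axes. The two aluminium angle rails, 28 mm high, have inner faces at y = +-90 mm (2 mm clearance each side of the tray's walls) up to x = 34 mm from the dock's origin; from there to the mouth they flare outwards by 0.3 rad to y = +-100 mm. A heap of parts starts 35 mm or more behind the tray's far lip.
- latch (a joint): Hook latch at the middle of the stop bar (y = 0): dark steel arm 22 mm wide, 5 mm thick, hinged on a pin along y, 20 mm on the robot's side of the buffers' face, 46 mm above the cart, reaching 58 mm from the pin towards +x. Rad: 0 = fully down (level, locked), grows as lifted, to 0.95; stiff, stays put (about 2 N at its middle moves it). A jaw under it drops just inside the near rim.
- tray: Grey sheet-metal kit tray, open on top, loose, under 1 kg with its fittings; 3 to 8 N slide it. Origin at the middle of its underside. 104 mm along x, 184 mm along y, 37 mm high. Walls 3 mm, outer faces at x = +-48, y = +-88 mm. Starts just outside the dock's mouth, slightly askew, some 90 mm from home; at home its x axis lies along the dock's and its near rim (x = -52 mm) touches the buffers.
- tray_far_lip (a point): Middle of the tray's far lip, on its outer edge: 52 mm along the tray's x from its origin, 34 mm above the cart; same axes. The rim is a 6 mm round bar all round the tray (height 31 to 37 mm), 4 mm proud of the walls. The latch's jaw has 1.7 mm play inside the near rim and draws in a tray up to about 3 mm short; if farther off, it lands on the rim and the latch stays up at about 0.2 rad.
- union: Brass union, 54 x 54 x 48 mm, standing in the tray. Origin at the middle of its underside, z up its axis.
- nipple: Brass hex nipple, 46 x 40 x 52 mm, standing on end in the tray. Origin at the middle of its underside, z up its axis.
- cap: Low brass hex cap, 41 x 47 x 25 mm, standing in the tray. Origin at the middle of its underside, z up its axis.
- solenoid_valve: Bystander: solenoid valve with coil, 48 x 116 x 114 mm, stands to the left of the dock. Origin at the middle of its underside.
- pressure_gauge: Bystander: round pressure gauge lying on its back, 88 x 63 x 24 mm, to the right of the dock. Origin at the middle of its underside.
- seal_tape: Bystander: roll of seal tape lying flat, 61 x 61 x 14 mm, to the right. Origin at the middle of its underside.
- wrench: Bystander: open-ended wrench lying flat, 41 x 210 x 9 mm (long axis its y), to the left. Origin at the middle of its underside.
Things that resemble listed ones, but are neither listed nor needed, are in the scene too. What is meant by the cap is not green, pink or red, and is the larger of those in its own colour.

How it is judged:
On the way, in this order (a step that is already met when the one before it is completed fails the run):
1. the tray is sliding nearer with a fingertip hooked behind its far lip (contact force between the fingers and tray above 0.3 N and x of the grasp point in the frame of tray above 0.045 m and distance of tray from where it was at the start of the episode above 0.03 m), for 0.1 s.
2. the tray is drawn up to the stop bar while the latch is still raised (x of tray in the frame of dock below 0.0718 m and value of joint latch above 0.4 rad), for 0.1 s.
At the end, for the whole second after the job is handed in: The tray lies flat and at rest in the dock, straight within 0.06 rad, its origin less than 71.8 mm from the dock's origin along x (at the stop bar, wherever that is clamped), with the latch down behind its near rim (below 0.1 rad) and the union, nipple and cap standing in it (x of tray in the frame of dock below 0.0718 m and angle between the x axis of tray and the x axis of dock, either way round below 0.06 rad and value of joint latch below 0.1 rad and angle between tray's own z axis and vertical below 0.05 rad and linear speed of tray below 0.02 m/s and angle between each of union, nipple, cap's own z axis and vertical below 0.3 rad and horizontal distance between each of union, nipple, cap and tray below 0.1 m); the robot touches nothing.
It fails at once if the fingers pull on the tray with more than 25 N, or press on the latch or the dock with more than 60 N (contact force between the fingers and tray above 25 N or contact force between the fingers and dock above 60 N).
It fails at once if the tray is lifted off the cart or tipped (height (world z) of tray above 0.015 m or angle between tray's own z axis and vertical above 0.12 rad).
It fails at once if a fitting in the tray is knocked over (angle between any of union, nipple, cap's own z axis and vertical above 0.5 rad).
It fails at once if a bystander is displaced by more than 20 mm (distance of any of solenoid_valve, pressure_gauge, seal_tape, wrench from where it was at the start of the episode above 0.02 m).
It also fails if it takes over 51 s, if anything falls off the work surface, if the arm or the gripper's body presses on something with over 40 N, if the wrist force passes 120 N, or if a joint passes its speed limit or range.

## Working session

There is one attempt and no reset: what is moved stays moved. The work goes in short steps, each a Python script; the robot and the scene stay as the last script left them, time stands still between calls to the robot, and variables do not carry over. Pictures are saved under pics/ and viewed, at most 10 in all, crops included, and the job is handed in when it is done.

```bash
mkdir -p pics; ls; python3 - <<'E'
from bench import *
import cv2
for n in("top","scene"):
    f=vision.grab_frame(n); cv2.imwrite(f"pics/{n}0.png",f["image"][:,:,::-1])
    print(n,{k:(v.tolist() if hasattr(v,'tolist') else v) for k,v in f.items() if k!="image"})
print(read_t(),read_orientation())
E
```

```text
pics
top {'fx': 501.7158626129435, 'fy': 501.7158626129435, 'cx': 316.33323243478793, 'cy': 239.18701313140755, 'k1': -0.018021069051794215, 'R': [[0.023033835446303098, -0.9994895786797258, -0.022136497809210988], [-0.987466721119172, -0.01928743214963813, -0.15664440508114144], [0.1561374942375606, 0.02546717635894634, -0.9874069605899679]], 't': [-0.04406864501623903, 0.5229953724213797, 0.9544431761023114]}
scene {'fx': 601.9508446209629, 'fy': 601.9508446209629, 'cx': 315.1450242386873, 'cy': 239.68076389274518, 'k1': -0.06686268025063866, 'R': [[-0.48124535191732226, -0.8765525930623295, 0.007646100553826228], [-0.6266479345770444, 0.33791708668322856, -0.7022281741840353], [0.612956178978805, -0.34273545793107835, -0.7119108992904077]], 't': [0.18352990996970284, 0.38760539645387854, 0.9706088456985555]}
0.1 [[ 9.17206940e-01  3.98411079e-01 -2.02772433e-04]
 [ 3.98411057e-01 -9.17206343e-01  1.07452559e-03]
 [ 2.42118736e-04 -1.06634910e-03 -9.99999402e-01]]
```

View pics/top0.png

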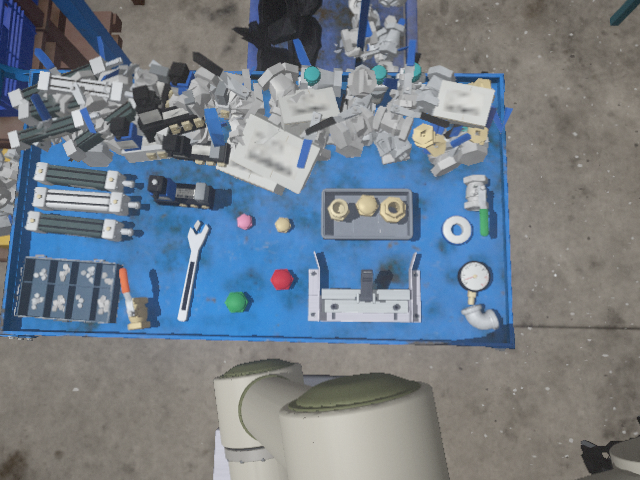

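View pics/scene0.png

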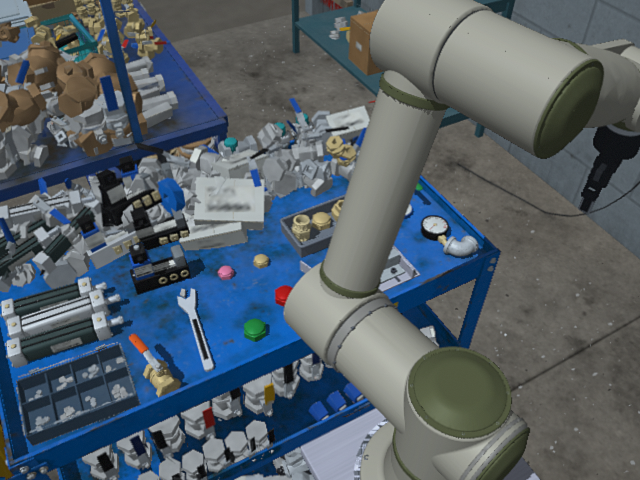

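The top view shows the tray at about (321–413, 189–241), holding three brass fittings at (339,209), (368,205) and (393,209). The dock is at (308–421, 253–322) with its latch at (367,285). There are four cap candidates besides the hex caps: pink (245,221), red (283,280), green (236,302) and a small brass one (283,225). The brass one in the tray at (368,205) should be the cap meant, because it is the larger brass one and stands in the tray. I'll confirm this in a crop.

```bash
python3 - <<'E'
import cv2
i=cv2.imread("pics/top0.png")[170:335,270:490]
cv2.imwrite("pics/crop.png",cv2.resize(i,None,fx=3.6,fy=3.6,interpolation=cv2.INTER_CUBIC))
E
```

```text
(no output)
```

View pics/crop.png

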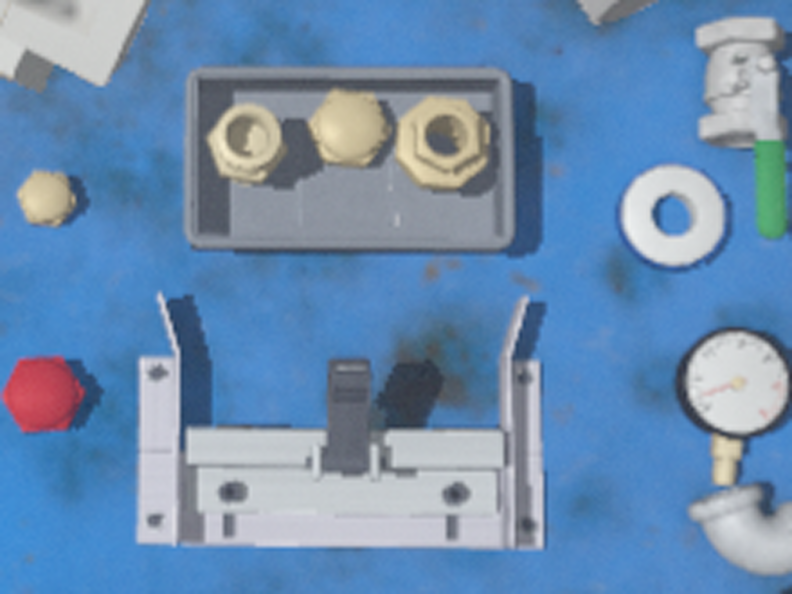

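The crop shows three things standing in the tray: the brass nipple at crop (245,143), the larger low hex cap at (350,128) and the union at (443,143). The small brass cap at (47,197) is outside the tray and is a decoy. The tray's outer rim corners are about (186,68), (514,68), (515,250) and (184,250). The rail flare tips are at (160,293) and (526,297), and the flare bends at (178,357) and (503,358).

```bash
cat > h.py <<'E'
import numpy as np, cv2
def ray_plane(f,u,v,z):
    # undistort with r model: drawn = slope*(1+k1 r^2)
    K=np.array([[f["fx"],0,f["cx"]],[0,f["fy"],f["cy"]],[0,0,1]])
    s=cv2.undistortPoints(np.array([[[u,v]]],float),K,np.array([f["k1"],0,0,0,0.]))[0,0]
    R=np.array(f["R"]);t=np.array(f["t"])
    c=-R.T@t; d=R.T@np.array([s[0],s[1],1])
    return c+d*(z-c[2])/d[2]
def proj(f,X):
    K=np.array([[f["fx"],0,f["cx"]],[0,f["fy"],f["cy"]],[0,0,1]])
    return cv2.projectPoints(np.array(X,float).reshape(-1,1,3),cv2.Rodrigues(np.array(f["R"]))[0],np.array(f["t"],float),K,np.array([f["k1"],0,0,0,0.]))[0][:,0]
E
python3 - <<'E'
from bench import *
from h import *
np.set_printoptions(precision=4,suppress=True)
f=vision.grab_frame("top")
P=lambda u,v,z:ray_plane(f,(u+.5)/3.6+270-.5,(v+.5)/3.6+170-.5,z)
for n,u,v,z in [("TL",186,68,.034),("TR",514,68,.034),("BR",515,250,.034),("BL",184,250,.034),
 ("tipL",160,293,.028),("tipR",526,297,.028),("bendL",178,357,.028),("bendR",503,358,.028),("endL",179,545,.028),("endR",504,545,.028),
 ("barL",188,429,.04),("barR",505,432,.04),("latchtip.08",350,360,.08),("latchtip.09",350,360,.09),("pin",347,468,.046),
 ("footL0",137,357,0),("footLb",137,546,0),("footR0",543,361,0),("footRb",543,549,0),("cap",350,128,.025),("nip",245,143,.052),("uni",443,143,.048)]:
    print(n,P(u,v,z))
E
```

```text
TL [ 0.6292 -0.0404  0.034 ]
TR [ 0.6324 -0.2247  0.034 ]
BR [ 0.5288 -0.2245  0.034 ]
BL [ 0.5253 -0.0416  0.034 ]
tipL [ 0.5017 -0.0286  0.028 ]
tipR [ 0.5036 -0.2314  0.028 ]
bendL [ 0.4663 -0.0394  0.028 ]
bendR [ 0.4694 -0.2185  0.028 ]
endL [ 0.3636 -0.0423  0.028 ]
endR [ 0.3676 -0.2185  0.028 ]
barL [ 0.426 -0.046  0.04 ]
barR [ 0.428  -0.2174  0.04  ]
latchtip.08 [ 0.4614 -0.1304  0.08  ]
latchtip.09 [ 0.4605 -0.1296  0.09  ]
pin [ 0.4066 -0.1318  0.046 ]
footL0 [ 0.4685 -0.0156  0.    ]
footLb [ 0.3624 -0.0183  0.    ]
footR0 [ 0.471  -0.2456  0.    ]
footRb [ 0.3659 -0.2447  0.    ]
cap [ 0.5983 -0.1336  0.025 ]
nip [ 0.5826 -0.0741  0.052 ]
uni [ 0.5855 -0.1831  0.048 ]
```

```bash
cat >> h.py <<'E'
A=0.012; D=np.array([0.4337,-0.1295])     # dock yaw, origin
def Rt(tilt=0.,a=A):
    R=np.array([[np.cos(a),np.sin(a),0],[np.sin(a),-np.cos(a),0],[0,0,-1.]])
    return R@cv2.Rodrigues(np.array([0,tilt,0.]))[0]
def dk(x,y,z): # dock->world
    return [D[0]+np.cos(A)*x-np.sin(A)*y, D[1]+np.sin(A)*x+np.cos(A)*y, z]
E
python3 - <<'E'
from bench import *
from h import *
np.set_printoptions(precision=4,suppress=True)
print(Rt(.1)[:,2])
bot.set_gripper(0.5)
bot.move_to([0.649,-0.133,0.20],Rt())
print(read_t(),read_position())
f=vision.grab_frame("wrist");cv2.imwrite("pics/w1.png",f["image"][:,:,::-1])
f2=vision.grab_frame("scene");cv2.imwrite("pics/s1.png",cv2.resize(f2["image"][70:330,200:500,::-1],None,fx=2.3,fy=2.3))
print(f["tool_from_camera"],f["fx"])
E
```

```text
[ 0.0998  0.0012 -0.995 ]
2.6667 [ 0.6488 -0.134   0.2001]
[[ 0.0004 -0.9618 -0.2736  0.069 ]
 [ 1.      0.0001  0.0012  0.0003]
 [-0.0011 -0.2736  0.9618 -0.1434]
 [ 0.      0.      0.      1.    ]] 354.0941267718938
```

View pics/w1.png

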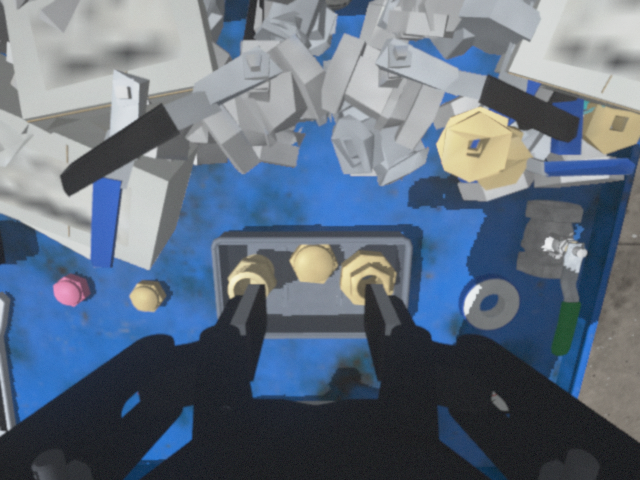

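View pics/s1.png

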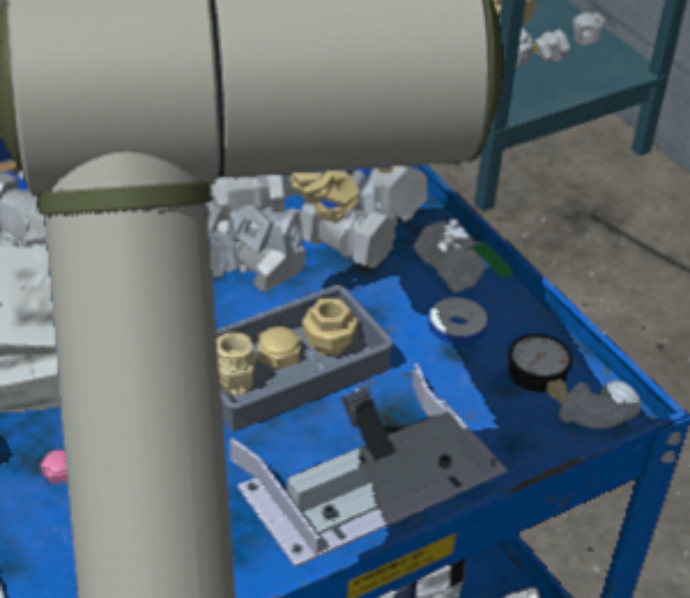

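The wrist view shows the tray at (212–418, 230–337), with its far lip at about row 236. The gap to the heap is clear, and the heap's nearest parts are at about row 185. The scene crop shows the latch raised, with its tip at (355,395). I'll cross-check the lip position, then descend and pull.

```bash
python3 - <<'E'
from bench import *
from h import *
np.set_printoptions(precision=4,suppress=True)
p,O=np.array(read_position()),np.array(read_orientation())
f=vision.grab_frame("wrist"); T=np.array(f["tool_from_camera"])
Rwc=O@T[:3,:3]; c=O@T[:3,3]+p
g=dict(f,R=Rwc.T,t=-Rwc.T@c)
for u,v in [(213,238),(416,236),(312,231),(305,147),(370,183)]: print(ray_plane(g,u,v,.034 if v>230 else .02))
R=Rt(0.06)
x=0.649
print(bot.movel([x,-0.132,0.06],R,rate=.15,threshold=8))
print(bot.movel([x,-0.132,0.010],R,rate=.06,threshold=6))
print(read_t(),read_position(),read_force())
f=vision.grab_frame("wrist");cv2.imwrite("pics/w2.png",f["image"][:,:,::-1])
E
```

```text
[ 0.6292 -0.0421  0.034 ]
[ 0.6331 -0.2266  0.034 ]
[ 0.6367 -0.1321  0.034 ]
[ 0.7099 -0.1251  0.02  ]
[ 0.6788 -0.1844  0.02  ]
False
False
4.8833 [ 0.6493 -0.1321  0.0105] [-0.7894  0.4035 -0.4801]
```

View pics/w2.png

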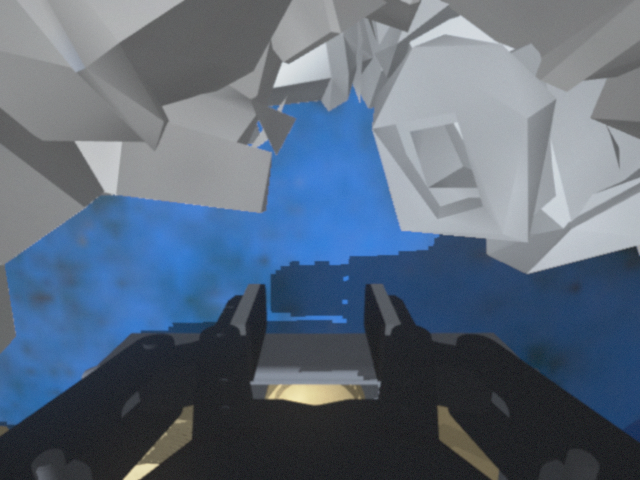

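The fingers are behind the lip, with the lip at rows 335–385 between them, and clear of the heap. I'll pull now.

```bash
python3 - <<'E'
from bench import *
from h import *
np.set_printoptions(precision=4,suppress=True)
R=Rt(0.06)
def S(r): 
    p=np.array(read_position()); d=p[:2]-D
    print(r,read_t(),"dock",d[0]*np.cos(A)+d[1]*np.sin(A),d[1]*np.cos(A)-d[0]*np.sin(A),p[2],read_force())
S(0)
S(bot.movel(dk(0.160,0.001,.010),R,rate=.03,threshold=14))
f=vision.grab_frame("top");cv2.imwrite("pics/t2.png",f["image"][:,:,::-1])
cv2.imwrite("pics/t2c.png",cv2.resize(f["image"][170:335,270:490,::-1],None,fx=3.6,fy=3.6,interpolation=cv2.INTER_CUBIC))
E
```

```text
0 4.9333 dock 0.21554094068451463 -0.005196186350231283 0.010542185380076553 [ 0.3654 -0.1476  0.0249]
False 6.9333 dock 0.1600940340064832 0.0009815997616137424 0.010044757729518971 [3.1964 0.3381 0.5996]
```

View pics/t2c.png

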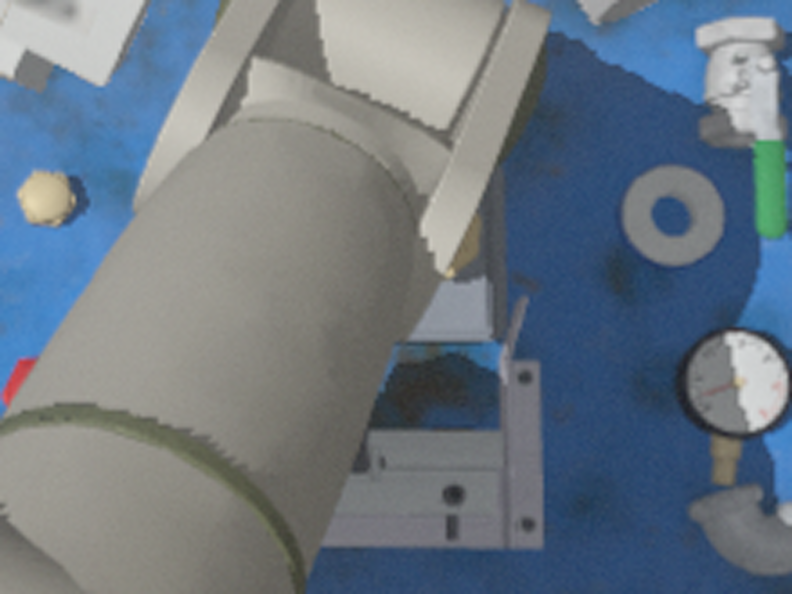

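The tray is centred: its right rim at crop x≈506 lines up with the rail's inner face, the pull is about 3 N, and the near rim is at about dock x 44 mm. I'll continue slowly to the stop.

```bash
python3 - <<'E'
from bench import *
from h import *
np.set_printoptions(precision=4,suppress=True)
R=Rt(0.06)
def S(r): 
    p=np.array(read_position()); d=p[:2]-D
    print(r,read_t(),"dock",d[0]*np.cos(A)+d[1]*np.sin(A),d[1]*np.cos(A)-d[0]*np.sin(A),p[2],read_force())
S(bot.movel(dk(0.136,0.001,.010),R,rate=.02,threshold=9))
S(bot.movel(dk(0.092,0.001,.010),R,rate=.015,threshold=9))
bot.dwell(.3);S(0)
f=vision.grab_frame("top");cv2.imwrite("pics/t3c.png",cv2.resize(f["image"][170:335,270:490,::-1],None,fx=3.6,fy=3.6,interpolation=cv2.INTER_CUBIC))
E
```

```text
False 8.3333 dock 0.13598961674182325 0.0009497315727498886 0.010012452183840465 [ 3.6275 -1.0279  1.5289]
True 9.975 dock 0.11314541617589852 0.0004705166403004752 0.01027545830622513 [ 4.2011 -0.0051  0.8221]
0 10.275 dock 0.11318334546638513 0.0004062836555682866 0.010227550756339993 [1.6598 0.5613 1.4158]
```

```bash
python3 - <<'E'
from bench import *
from h import *
np.set_printoptions(precision=4,suppress=True)
R=Rt(0.06)
def S(r): 
    p=np.array(read_position()); d=p[:2]-D
    print(r,read_t(),"dock",d[0]*np.cos(A)+d[1]*np.sin(A),d[1]*np.cos(A)-d[0]*np.sin(A),p[2],read_force())
for k in range(2):
    S(bot.movel(dk(0.105,0.0005,.010),R,rate=.01,threshold=12))
bot.dwell(.2);S(0)
f=vision.grab_frame("top");cv2.imwrite("pics/t3c.png",cv2.resize(f["image"][170:335,270:490,::-1],None,fx=3.6,fy=3.6,interpolation=cv2.INTER_CUBIC))
E
```

```text
True 10.7167 dock 0.11321633286266279 0.0002179243872993267 0.010447348500306725 [ 2.8564 -0.0729 -0.2999]
True 11.1 dock 0.11328083275109722 9.888540976096187e-05 0.010665067609690916 [3.2518 1.0065 0.4687]
0 11.3 dock 0.11330717141679524 9.939342660243646e-05 0.010668765756968231 [3.4935 0.9123 0.4843]
```

```bash
python3 - <<'E'
from bench import *
from h import *
np.set_printoptions(precision=4,suppress=True)
R=Rt(0.06)
bot.movel(dk(0.125,0,.012),R,rate=.05)
bot.movel(dk(0.125,0,.17),R,rate=.2)
bot.set_gripper(0.0)
bot.movel(dk(0.02,0,.17),Rt(),rate=.2)
p,O=np.array(read_position()),np.array(read_orientation())
f=vision.grab_frame("wrist"); T=np.array(f["tool_from_camera"])
cv2.imwrite("pics/w3.png",f["image"][:,:,::-1])
Rwc=O@T[:3,:3]; c=O@T[:3,3]+p
g=dict(f,R=Rwc.T,t=-Rwc.T@c); np.save("g.npy",{k:v for k,v in g.items() if k!="image"},allow_pickle=True)
print(read_t(),p)
E
```

```text
13.8833 [ 0.4545 -0.1295  0.1703]
```

View pics/w3.png

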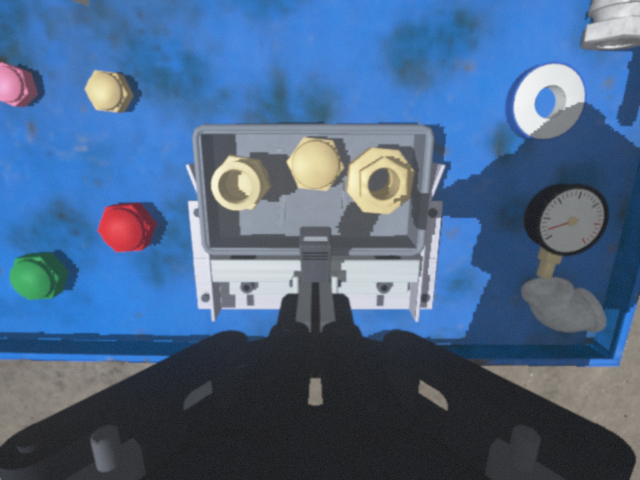

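The tray is straight between the rails, with its near rim at about row 255 against the bar. All three fittings are standing, and the latch is up with its tip at (315,232). I'll press the latch now.

```bash
python3 - <<'E'
from bench import *
from h import *
np.set_printoptions(precision=4,suppress=True)
g=np.load("g.npy",allow_pickle=True).item()
for u,v in [(197,128),(432,126)]: print(np.dot(ray_plane(g,u,v,.036)[:2]-D,[np.cos(A),np.sin(A)]))
x=.018; R=Rt()
bot.movel(dk(x,0,.11),R,rate=.15,threshold=6)
r=bot.movel(dk(x,0,.046),R,rate=.03,threshold=25)
print(r,read_t(),read_position(),read_force())
for k in range(3):
    if read_position()[2]<.051: break
    r=bot.movel(dk(x,0,.046),R,rate=.02,threshold=30)
    print(r,read_t(),read_position(),read_force())
E
```

```text
0.09731553879951581
0.09879409272249433
True 16.4 [ 0.4518 -0.1293  0.0483] [-3.0084  1.0345  9.7294]
```

It stopped at z = 48.3 mm, which is the height of the top of a level latch. I'll lift clear and check.

```bash
python3 - <<'E'
from bench import *
from h import *
bot.movel(dk(.018,0,.17),Rt(),rate=.15)
bot.movel(dk(.018,0,.2),Rt(),rate=.15)
f=vision.grab_frame("wrist");cv2.imwrite("pics/w4.png",f["image"][90:330,150:480,::-1].repeat(2,0).repeat(2,1))
print(read_t(),read_force())
E
```

```text
17.7667 [-0.28046449  0.01809291 -0.10377341]
```

View pics/w4.png

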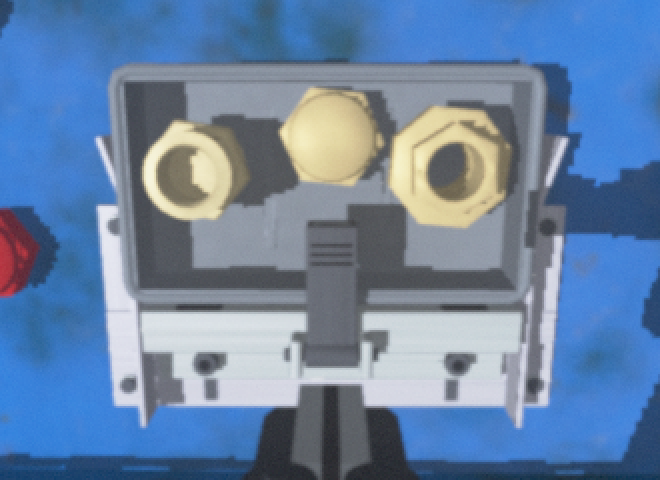

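The latch lies level over the near rim, with its tip at crop (330,225) inside the tray. The buffers touch the rim at row 305, and the fittings are standing. I'll hand the job in.

```bash
python3 -c "
from bench import *
print(bot.sign_off())"
```

```text
the job is handed in; nothing more can be done
None
```

I drew the tray home against the stop bar, pressed the latch down level over its near rim with all three fittings still standing, and handed the job in at about 18 s; no verdict came back.

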